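# Set the stock tags on the specimen board

## Robot

A 7-joint arm with a two-finger parallel gripper is mounted at the origin on the work surface. World frame = base frame: x ahead of the robot, y to its left, z up, the work surface at z = 0. Lengths are in m, angles in rad, forces in N, time in s.
With the tool pointing down it reaches from about 0.425 to 0.925 m from the base axis. Payload 6.8 kg.
Tool frame: the origin (TCP) lies midway between the tips of the shut fingers; the grasp point (between the pads) lies 19 mm behind it; z points along the fingers, y is the line along which they close (so a half turn about z gives the same grasp; the last joint's range is limited). The gripper opens to 85 mm and grips with 20 to 120 N. Pads are 22 mm wide; open, the fingers measure 114 mm over their backs; the gripper's body (76 mm by 85 mm) begins 54 mm behind the grasp point. The pads swing forward as they close: fully open they stand 13 mm farther back than shut.
Start: joints at [-1.252, 0.477, 0.022, 1.555, -0.011, 1.109, -0.083], TCP at [0.279, 0.614, 0.231] pointing down, gripper open.
Joint ranges: [-2.96, 2.96], [-0.34, 2.1], [-1.41, 1.46], [0.24, 2.44], [-1.37, 4.51], [0.17, 1.92], [-2.96, 2.96]. Speed limits (rad/s): [2.39, 2.39, 3.14, 3.14, 3.14, 3.14, 3.14].

## Interface

Orientations are given as a unit quaternion [w, x, y, z].
In Python, from station import * gives the robot as it stands.
- The arm moves only by the shell command python3 -m creep 'ROWS' [FORCE]. ROWS is JSON, a list of rows, each a list of 7 numbers: the gripper command: -1 is shut, 1 is fully open, values between are in proportion, then the shift along the world's x, y, z in mm, then the turn, a rotation vector about the world's x, y, z in rad. A call has 1 to 5 rows; each row shifts and turns the commanded pose from where the row before left it; what a row does not reach is not made up. A row lasts 1/8 s, in which the tool goes at most 62.5 mm and 10.7 degrees, less where a joint would pass 70% of its speed; a pose out of reach is approached as far as the arm can. A call is refused whole if a number of a shift passes 62.5 or a number of a turn 0.188, either way. A call with a gripper value outside its range is refused whole. The fingers move at their own pace and stop on an object; FORCE is the grip in N (left out, the last holds). Time passes only in rows, so rows that do not move let the fingers close. It gives the time, the measured TCP pose, the force, the opening and the grip force at its end, in the units of the state.
- get_obs(): the state, without advancing time (a new reading comes with each control period).
- read_camera(name): name is "scene" or "top"; returns (picture, depth): 420x560x3 uint8, red, green, blue; 420x560 float32, m along the optical axis (not along the pixel's ray), 0 where there is no reading.
- camera_params(name): a dict with "intrinsics" (3x3 intrinsics, pixels), "cam_to_world" (4x4, takes a point from camera to world coordinates). Camera axes: x right, y up, looking along -z (the intrinsics and any distortion apply to the point x, -y, -z); pixel columns grow to the right and rows downward; lengths in m; the calibration is good to about 2 mm. A picture is of the moment at which its call begins. camera_params takes no time and is no camera call.
- hand_in(): hands the job in; it is judged then, once.
The state is a dict: "t": time; "q": joint angles; "joint_vel": joint speeds; "joint_torque": joint torques, N m; "eef_pos": TCP position; "tool_rot": TCP orientation; "contact_force": force on the tool from outside, world axes, zero at the start; "torque": the same for the moment, N m; "gripper_width": opening from 0.0 (shut) to 1.0 (fully open); "grasp_force": force on a finger pad.
Only numpy, scipy, OpenCV 4.12 (cv2) and the standard library are available. Lean on these libraries where they do the work, as an engineer would, in place of code of your own. Each camera call takes 0.05 s, during which the arm holds its last target. There are 200 camera calls.

## Task

Set the stock board right: push the hinged tags over with a fingertip until every full bin's tag lies with its green face up and the empty bin's tag lies with its red face up (the tag in front of a bin belongs to it). Only push the tags, do not pinch them, and leave the beaker, the bottle and the loose specimen puck where they stand.

Things in the scene. Friction and masses are not known exactly. Their poses are not given: they have to be found in the camera images.
- board: White board 250 x 540 x 12 mm fixed on the bench; origin: centre of its underside. y runs along its four bays, 130 mm apart; x points to the far side. In each bay a bin stands on the far half (65 mm beyond the centre line) and one hinged tag on the near half (55 mm before it): each tag belongs to the bin straight behind it, 120 mm along x.
- bin_full_a: Open blue plastic bin 105 x 100 x 55 mm, full to the rim with black specimen pucks; fixed on the board, top 67 mm above the bench (70 mm with pucks). Origin at the centre of its underside, axes as the board's. Which bay it stands in changes.
- bin_full_b: Open blue plastic bin 105 x 100 x 55 mm, full to the rim with white specimen pucks; fixed on the board, top 67 mm above the bench (70 mm with pucks). Origin at the centre of its underside, axes as the board's. Which bay it stands in changes.
- bin_full_c: Open blue plastic bin 105 x 100 x 55 mm, full to the rim with yellow specimen pucks; fixed on the board, top 67 mm above the bench (70 mm with pucks). Origin at the centre of its underside, axes as the board's. Which bay it stands in changes.
- bin_empty: Open blue plastic bin 105 x 100 x 55 mm, EMPTY, bare blue floor to be seen; fixed on the board, top 67 mm above the bench (70 mm with pucks). Origin at the centre of its underside, axes as the board's. Which bay it stands in changes.
- tag_1_hinge (a point): Centre of the hinge of tag 1, 52 mm above the bench, axes as the board's: the hinge line runs along x. Its fixed stand has an 84 x 30 mm foot and two cheeks 14 mm wide, 36 mm either side of this point along x, reaching 4 mm above the hinge. Which bay it stands in changes. Once past upright the tag falls to the other rest by its own weight.
- tag_1 (a joint): Angle of tag 1, a plate 62 mm along the hinge, 6 mm thick, 45 mm from hinge to free edge, 35 g. 0: rests leaning to the board's +y, 48 degrees above level (free edge 30 mm to +y of the hinge, 33 mm above it), red face up. 1.466: rests leaning equally to -y, green face up. Swings freely between; 0.733 is upright. Pushed sideways on its underside near the free edge (0.3 N) it swings over.
- tag_2_hinge (a point): Centre of the hinge of tag 2, 52 mm above the bench, axes as the board's: the hinge line runs along x. Its fixed stand has an 84 x 30 mm foot and two cheeks 14 mm wide, 36 mm either side of this point along x, reaching 4 mm above the hinge. Which bay it stands in changes. Once past upright the tag falls to the other rest by its own weight.
- tag_2 (a joint): Angle of tag 2, a plate 62 mm along the hinge, 6 mm thick, 45 mm from hinge to free edge, 35 g. 0: rests leaning to the board's +y, 48 degrees above level (free edge 30 mm to +y of the hinge, 33 mm above it), red face up. 1.466: rests leaning equally to -y, green face up. Swings freely between; 0.733 is upright. Pushed sideways on its underside near the free edge (0.3 N) it swings over.
- tag_3_hinge (a point): Centre of the hinge of tag 3, 52 mm above the bench, axes as the board's: the hinge line runs along x. Its fixed stand has an 84 x 30 mm foot and two cheeks 14 mm wide, 36 mm either side of this point along x, reaching 4 mm above the hinge. Which bay it stands in changes. Once past upright the tag falls to the other rest by its own weight.
- tag_3 (a joint): Angle of tag 3, a plate 62 mm along the hinge, 6 mm thick, 45 mm from hinge to free edge, 35 g. 0: rests leaning to the board's +y, 48 degrees above level (free edge 30 mm to +y of the hinge, 33 mm above it), red face up. 1.466: rests leaning equally to -y, green face up. Swings freely between; 0.733 is upright. Pushed sideways on its underside near the free edge (0.3 N) it swings over.
- tag_4_hinge (a point): Centre of the hinge of tag 4, 52 mm above the bench, axes as the board's: the hinge line runs along x. Its fixed stand has an 84 x 30 mm foot and two cheeks 14 mm wide, 36 mm either side of this point along x, reaching 4 mm above the hinge. Which bay it stands in changes. Once past upright the tag falls to the other rest by its own weight.
- tag_4 (a joint): Angle of tag 4, a plate 62 mm along the hinge, 6 mm thick, 45 mm from hinge to free edge, 35 g. 0: rests leaning to the board's +y, 48 degrees above level (free edge 30 mm to +y of the hinge, 33 mm above it), red face up. 1.466: rests leaning equally to -y, green face up. Swings freely between; 0.733 is upright. Pushed sideways on its underside near the free edge (0.3 N) it swings over.
- beaker: Glass beaker, 68 mm across, 85 mm tall, loose, standing off the +y end of the board; origin at the centre of its underside. Bystander.
- bottle: White bottle with an orange cap, 60 mm across, 150 mm tall, loose, standing off the -y end of the board; origin at the centre of its underside. Bystander.
- specimen: Black specimen puck, 32 mm across, 20 mm tall, loose on the bench on the robot's side of the board; origin at the centre of its underside. Bystander.

How it is judged:
By the outcome, as a careful person would: the job done as asked, in the order asked, and still so for the second after the job is handed in, with the robot touching nothing.
It also fails if it takes over 54 s, if anything falls off the work surface, if the arm or the gripper's body presses on something with over 40 N, if the wrist force passes 120 N, or if a joint passes its speed limit or range.

## Working session

There is one attempt and no reset: what is moved stays moved. The work goes in short steps, Python scripts to look and compute and a shell command to move; the robot and the scene stay as the last step left them, time stands still between calls to the robot, and variables do not carry over. Pictures are saved under pics/ and viewed, at most 10 in all, crops included, and the job is handed in when it is done.

```bash
mkdir -p pics; python3 - <<'E'
from station import *
import cv2,numpy as np
o=get_obs();print(o['t'],o['eef_pos'],o['tool_rot'],o['gripper_width'])
for n in("top","scene"):
    p,d=read_camera(n);cv2.imwrite(f'pics/{n}0.png',p[:,:,::-1]);np.save(f'{n}_d.npy',d);np.save(f'{n}_p.npy',p)
    c=camera_params(n);print(n,c)
E
```

```text
0.0 [0.27919348 0.61386921 0.23031048] [-1.26341317e-04  2.11781033e-01  9.77316685e-01 -9.35520986e-04] 1.0005810129030182
top {'intrinsics': array([[471.77495715,   0.        , 285.09570125],
       [  0.        , 471.77495715, 206.52507431],
       [  0.        ,   0.        ,   1.        ]]), 'cam_to_world': array([[ 0.01039276,  0.99651279, -0.08279043,  0.459502  ],
       [-0.99978901,  0.01182247,  0.01679757,  0.05779122],
       [ 0.01771778,  0.08259839,  0.9964254 ,  1.23274496],
       [ 0.        ,  0.        ,  0.        ,  1.        ]])}
scene {'intrinsics': array([[410.87836   ,   0.        , 281.66760669],
       [  0.        , 410.87836   , 207.1195458 ],
       [  0.        ,   0.        ,   1.        ]]), 'cam_to_world': array([[ 0.72261051, -0.53129687,  0.44221904,  0.99629165],
       [ 0.69120219,  0.5474147 , -0.47178034, -0.4053013 ],
       [ 0.00857821,  0.6465762 ,  0.76280117,  0.80909756],
       [ 0.        ,  0.        ,  0.        ,  1.        ]])}
```

View pics/top0.png

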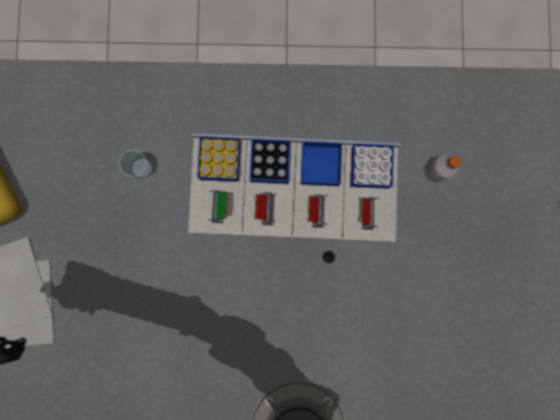

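View pics/scene0.png

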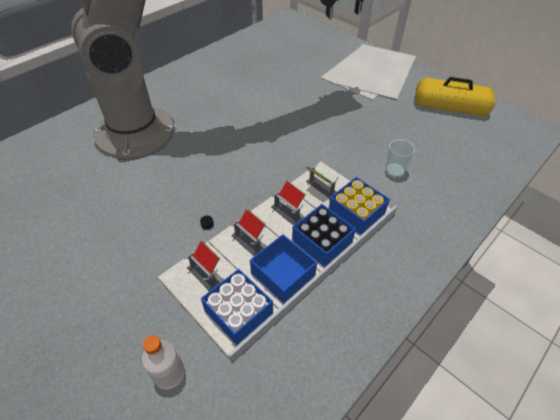

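The top view shows the bays from left (+y) to right: yellow, full, tag green (222,207); black, full, tag red (264,208); empty, tag red (316,210); white, full, tag red (367,213). So the black and white bays' tags must go over towards -y.

```bash
cat > h.py <<'E'
from station import *
import cv2,numpy as np
def pts(n,p,d,mask):
    c=camera_params(n);K=c['intrinsics'];v,u=np.nonzero(mask&(d>0));z=d[v,u]
    P=np.stack([(u-K[0,2])/K[0,0]*z,-(v-K[1,2])/K[1,1]*z,-z,np.ones_like(z)])
    return (c['cam_to_world']@P)[:3].T,u,v
def masks(p):
    h=cv2.cvtColor(p,cv2.COLOR_RGB2HSV);H,S,V=cv2.split(h)
    return {'red':((H<5)|(H>174))&(S>170)&(V>60),'green':(H>45)&(H<80)&(S>130)&(V>40)}
def tags(n,p,d):
    for k,m in masks(p).items():
        nn,l,s,c=cv2.connectedComponentsWithStats(m.astype(np.uint8))
        for i in range(1,nn):
            if s[i,4]<25: continue
            P,_,_=pts(n,p,d,l==i)
            print(n,k,c[i].round(),s[i,4],'med',np.median(P,0).round(3),'lo',np.percentile(P,3,0).round(3),'hi',np.percentile(P,97,0).round(3))
E
python3 - <<'E'
from h import *
for n in('top','scene'):
    tags(n,np.load(n+'_p.npy'),np.load(n+'_d.npy'))
p=np.load('top_p.npy');d=np.load('top_d.npy')
roi=np.zeros(d.shape,bool);roi[120:260,170:420]=1
P,u,v=pts('top',p,d,roi);k=(P[:,2]>.007)&(P[:,2]<.3);P=P[k]
r=cv2.minAreaRect((P[:,:2]*1000).astype(np.float32));print(r,cv2.boxPoints(r))
E
```

```text
top red [261. 207.] 213 med [0.555 0.097 0.074] lo [0.528 0.086 0.061] hi [0.58  0.107 0.088]
top red [314. 209.] 187 med [ 0.55  -0.033  0.075] lo [ 0.524 -0.042  0.062] hi [ 0.577 -0.022  0.088]
top red [366. 211.] 166 med [ 0.546 -0.161  0.076] lo [ 0.519 -0.171  0.065] hi [ 0.573 -0.152  0.089]
top green [221. 205.] 213 med [0.558 0.196 0.073] lo [0.53  0.184 0.06 ] hi [0.587 0.207 0.087]
scene red [291. 194.] 319 med [0.558 0.096 0.073] lo [0.531 0.084 0.06 ] hi [0.585 0.107 0.086]
scene red [251. 224.] 348 med [ 0.555 -0.034  0.073] lo [ 0.525 -0.046  0.06 ] hi [ 0.581 -0.022  0.086]
scene red [205. 257.] 375 med [ 0.549 -0.163  0.074] lo [ 0.521 -0.176  0.06 ] hi [ 0.577 -0.152  0.087]
((601.154052734375, 8.353912353515625), (365.3705139160156, 634.86328125), 5.458134174346924) [[ 389.1035   306.96957]
 [ 449.4907  -325.01523]
 [ 813.2046  -290.26175]
 [ 752.8174   341.72305]]
```

```bash
python3 -m creep '[[-1,28,-47,0,0,0,0.04],[-1,28,-47,0,0,0,0.04],[-1,28,-47,0,0,0,0.04],[-1,28,-47,0,0,0,0.04],[-1,28,-47,0,0,0,0.04]]'; python3 -m creep '[[-1,28,-47,0,0,0,0.04],[-1,28,-47,0,0,0,0.04],[-1,28,-47,0,0,0,0.04],[-1,28,-47,0,0,0,0.04],[-1,28,-47,0,0,0,0.04]]';python3 -m creep '[[-1,0,0,0,0,0,0],[-1,0,0,0,0,0,0]]'
```

```text
t: 0.72
eef_pos: [0.42, 0.3776, 0.231]
tool_rot: [-0.0, 0.112, 0.994, -0.0]
contact_force: [1.0, 0.6, 0.3]
gripper_width: 0.0
grasp_force: 0.0
t: 1.35
eef_pos: [0.5599, 0.1428, 0.2311]
tool_rot: [-0.0, 0.013, 1.0, -0.0]
contact_force: [-0.6, 0.5, 0.1]
gripper_width: 0.002
grasp_force: 0.0
t: 1.6
eef_pos: [0.559, 0.1449, 0.2309]
tool_rot: [-0.001, 0.014, 1.0, 0.0]
contact_force: [-0.3, 0.1, -0.2]
gripper_width: 0.003
grasp_force: 0.0
```

```bash
python3 -m creep '[[-1,-2,0,-50,0,0,0],[-1,0,0,-50,0,0,0],[-1,0,0,0,0,0,0]]'; python3 - <<'E'
from h import *
p,d=read_camera('scene');cv2.imwrite('pics/s1.png',cv2.resize(p[110:300,180:420,::-1],None,fx=3,fy=3))
E
```

```text
t: 1.98
eef_pos: [0.5537, 0.1455, 0.128]
tool_rot: [-0.004, 0.012, 1.0, -0.001]
contact_force: [0.6, 1.1, 0.8]
gripper_width: 0.001
grasp_force: 0.0
```

View pics/s1.png

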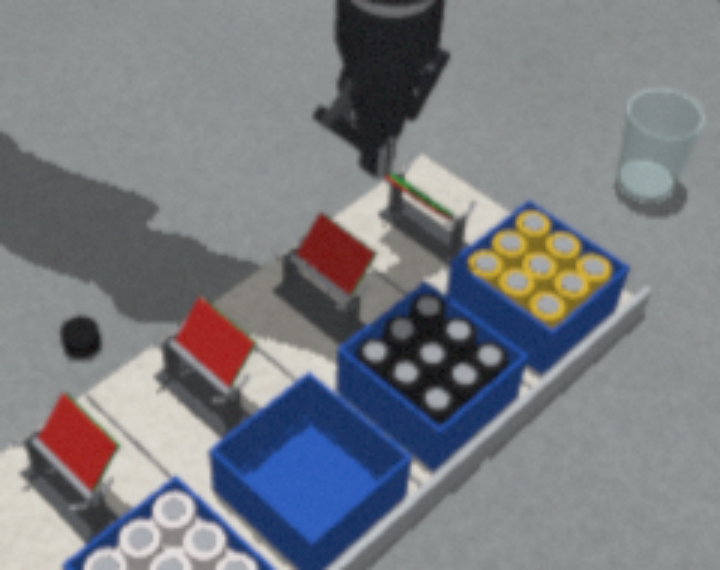

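The shut fingers (crop 375,165) are slim and stand over the gap between the yellow bay's green tag (425,200) and the black bay's red tag (335,255). Going down and pushing.

```bash
python3 -m creep '[[-1,1,-2,-28,0,0,0],[-1,0,0,-28,0,0,0],[-1,0,0,0,0,0,0],[-1,0,-12,0,0,0,0],[-1,0,-10,0,0,0,0]]'; python3 -m creep '[[-1,0,-10,0,0,0,0],[-1,0,-10,0,0,0,0],[-1,0,-10,0,0,0,0],[-1,0,-10,0,0,0,0],[-1,0,-8,0,0,0,0]]'; python3 -m creep '[[-1,0,-4,0,0,0,0],[-1,0,0,0,0,0,0],[-1,0,0,40,0,0,0],[-1,0,0,40,0,0,0],[-1,0,0,0,0,0,0]]'; python3 - <<'E'
from h import *
p,d=read_camera('scene');tags('scene',p,d)
p,d=read_camera('top');tags('top',p,d)
E
```

```text
t: 2.65
eef_pos: [0.5604, 0.1228, 0.0783]
tool_rot: [0.002, 0.013, 1.0, 0.002]
contact_force: [-5.8, 16.1, 18.9]
gripper_width: -0.003
grasp_force: 12.2
t: 3.28
eef_pos: [0.5594, 0.0707, 0.0833]
tool_rot: [0.002, 0.014, 1.0, 0.0]
contact_force: [-10.3, -9.8, 16.5]
gripper_width: -0.002
grasp_force: 21.1
t: 3.9
eef_pos: [0.5613, 0.0678, 0.16]
tool_rot: [0.004, 0.014, 1.0, 0.001]
contact_force: [0.9, -0.5, -0.6]
gripper_width: -0.001
grasp_force: 0.0
scene red [251. 224.] 350 med [ 0.554 -0.034  0.073] lo [ 0.525 -0.045  0.06 ] hi [ 0.581 -0.022  0.086]
scene red [205. 257.] 374 med [ 0.55  -0.163  0.074] lo [ 0.521 -0.175  0.06 ] hi [ 0.577 -0.152  0.087]
scene green [282. 200.] 59 med [0.555 0.063 0.076] lo [0.53  0.052 0.062] hi [0.584 0.076 0.088]
top red [314. 209.] 191 med [ 0.55  -0.033  0.074] lo [ 0.523 -0.041  0.064] hi [ 0.577 -0.022  0.087]
top red [366. 212.] 166 med [ 0.545 -0.161  0.076] lo [ 0.518 -0.171  0.064] hi [ 0.573 -0.152  0.088]
top green [221. 205.] 214 med [0.558 0.196 0.073] lo [0.53  0.184 0.059] hi [0.586 0.207 0.087]
```

```bash
python3 - <<'E'
from h import *
o=get_obs();print(o['t'],o['eef_pos'])
p,d=read_camera('scene');c=camera_params('scene')
q=np.linalg.inv(c['cam_to_world'])@np.r_[o['eef_pos'],1];K=c['intrinsics']
u=K[0,0]*q[0]/-q[2]+K[0,2];v=K[1,1]*-q[1]/-q[2]+K[1,2];print(u,v)
im=cv2.resize(p[110:300,180:420,::-1],None,fx=3,fy=3)
cv2.circle(im,(int((u-180)*3),int((v-110)*3)),4,(255,0,255),1)
cv2.imwrite('pics/s2.png',im)
E
```

```text
4.0 [0.55881156 0.06776778 0.1564929 ]
284.0312219567292 175.91993057526446
```

View pics/s2.png

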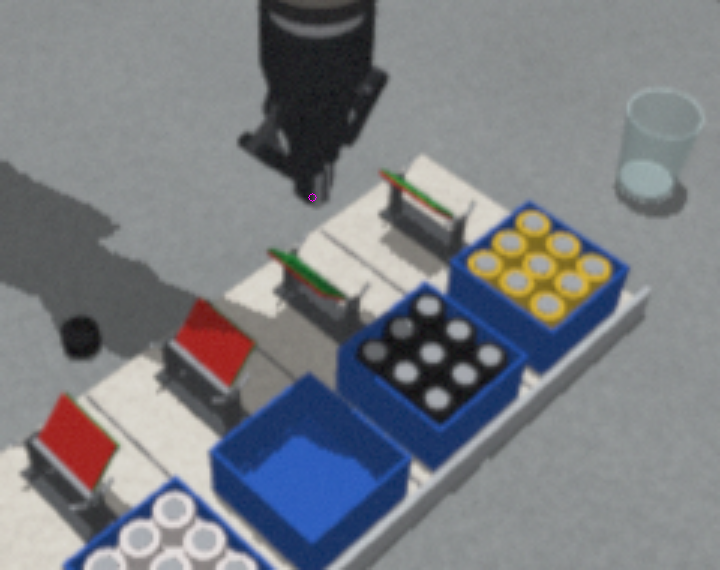

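The black bay's tag (crop 305,275) now lies green face up, and the circle shows the TCP on the fingertip. The earlier push force points along the plate's end face, so the tip first met the edge. I'll go lower for the white bay's tag.

```bash
python3 -m creep '[[-1,-5,-43,0,0,0,0],[-1,-5,-43,0,0,0,0],[-1,0,-43,0,0,0,0],[-1,0,-43,0,0,0,0],[-1,0,0,0,0,0,0]]'; python3 -m creep '[[-1,0,0,-35,0,0,0],[-1,0,0,-35,0,0,0],[-1,0,0,-24,0,0,0],[-1,0,0,0,0,0,0],[-1,0,0,0,0,0,0]]'
```

```text
t: 4.68
eef_pos: [0.5469, -0.1083, 0.1544]
tool_rot: [-0.001, 0.017, 1.0, -0.001]
contact_force: [-0.2, -0.6, -0.6]
gripper_width: 0.0
grasp_force: 0.0
t: 5.3
eef_pos: [0.5487, -0.1032, 0.0617]
tool_rot: [0.0, 0.013, 1.0, 0.0]
contact_force: [0.5, -0.3, 0.4]
gripper_width: 0.0
grasp_force: 0.0
```

```bash
python3 -m creep '[[-1,0,-10,1,0,0,0],[-1,0,-10,1,0,0,0],[-1,0,-8,1,0,0,0],[-1,0,-6,1,0,0,0],[-1,0,-6,1,0,0,0]]'; python3 -m creep '[[-1,0,-8,2,0,0,0],[-1,0,-8,2,0,0,0],[-1,0,-8,2,0,0,0],[-1,0,-8,2,0,0,0],[-1,0,0,0,0,0,0]]'
```

```text
t: 5.92
eef_pos: [0.5484, -0.144, 0.0664]
tool_rot: [-0.0, 0.013, 1.0, 0.0]
contact_force: [0.3, 0.4, -0.6]
gripper_width: -0.002
grasp_force: 0.1
t: 6.55
eef_pos: [0.5484, -0.1766, 0.0745]
tool_rot: [0.0, 0.014, 1.0, -0.0]
contact_force: [-0.7, 0.4, -0.6]
gripper_width: -0.001
grasp_force: 0.0
```

Smooth, with no force to speak of. Lift clear and check.

```bash
python3 -m creep '[[-1,0,8,10,0,0,0],[-1,0,0,45,0,0,0],[-1,0,0,50,0,0,0],[-1,0,0,40,0,0,0],[-1,0,0,0,0,0,0]]'; python3 -m creep '[[-1,0,50,20,0,0,0],[-1,0,50,0,0,0,0],[-1,0,0,0,0,0,0]]';python3 - <<'E'
from h import *
p,d=read_camera('scene');tags('scene',p,d);cv2.imwrite('pics/s3.png',p[:,:,::-1])
E
```

```text
t: 7.18
eef_pos: [0.5507, -0.1669, 0.2235]
tool_rot: [0.004, 0.013, 1.0, -0.0]
contact_force: [0.2, -0.2, -0.1]
gripper_width: 0.005
grasp_force: 0.0
t: 7.55
eef_pos: [0.5481, -0.0614, 0.2387]
tool_rot: [-0.001, 0.009, 1.0, 0.001]
contact_force: [0.2, -0.6, -0.8]
gripper_width: 0.002
grasp_force: 0.0
scene red [251. 224.] 344 med [ 0.554 -0.034  0.073] lo [ 0.526 -0.046  0.059] hi [ 0.581 -0.022  0.086]
scene green [282. 201.] 61 med [0.557 0.063 0.076] lo [0.529 0.052 0.062] hi [0.584 0.075 0.088]
scene green [194. 266.] 232 med [ 0.549 -0.194  0.073] lo [ 0.52  -0.207  0.058] hi [ 0.576 -0.181  0.087]
```

View pics/s3.png

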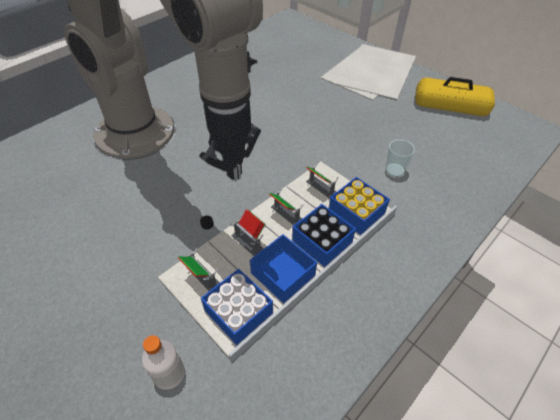

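The tags at (195,267), (285,205) and (322,175) are green up, and the empty bin's tag at (250,224) is red up. The beaker, bottle and puck stand where they were, and the arm is clear.

```bash
python3 -c "
from station import *
print(hand_in())"
```

```text
the job is handed in; nothing more can be done
None
```

The job is handed in: I pushed the black and white bins' tags over, so all three full bins' tags now lie green up and the empty bin's tag lies red up, with the beaker, bottle and puck untouched.

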